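# Alternate two toothed baffle plates on a trap's splined hub

### The arm

A 7-joint arm with a two-finger parallel gripper is mounted at the origin on the work surface. World frame = base frame: x ahead of the robot, y to its left, z up, the work surface at z = 0. Lengths are in m, angles in rad, forces in N, time in s.
With the tool pointing down it reaches from about 0.425 to 0.825 m from the base axis. Payload 3.6 kg.
Tool frame: the origin (TCP) lies midway between the tips of the shut fingers; the grasp point (between the pads) lies 19 mm behind it; x points along the fingers, z is the direction in which the jaws open and shut, and the axes are right-handed (so a half turn about x gives the same grasp; the last joint's range is limited). The gripper opens to 85 mm and grips with 20 to 120 N. Pads are 22 mm wide; open, the fingers measure 114 mm over their backs; the gripper's body (76 mm by 85 mm) begins 54 mm behind the grasp point. The pads swing forward as they close: fully open they stand 13 mm farther back than shut.
Start: joints at [-1.222, 0.615, -0.013, 1.423, 0.008, 1.103, -0.04], TCP at [0.238, 0.605, 0.231] pointing down, gripper open.
Joint ranges: [-3.12, 3.12], [-0.3, 2.06], [-1.34, 1.32], [0.26, 2.42], [-1.36, 4.5], [0.01, 1.98], [-2.84, 2.84]. Speed limits (rad/s): [2.79, 2.79, 3.14, 3.14, 3.14, 3.14, 3.14].

### API

Orientations are given as a unit quaternion [w, x, y, z].
In Python, from station import r, jaws, solver, camera, job gives the robot as it stands. Calls block until the motion is done:
- r.move_pose(position, orientation): joint-space move of the TCP to a pose.
- r.move_l(position, rot=None, vel=0.15, stop_force=None): straight line of the TCP; rot=None keeps the orientation; vel is the mean speed in m/s. With stop_force (N) it stops when the force on the tool has changed by that much, and returns True; else False.
- r.goto_joints(angles): joint-space move.
- jaws.grip(opening, newtons=None): finger opening in m; newtons is the grip in N (None keeps the last); returns when the fingers have stopped.
- r.hold(seconds).
- solver.solve_ik(position, orientation): joint angles nearest the present ones, or None.
- r.sense(): the state.
- camera(name): name is "scene" or "top"; returns a dict with "pixels" (480x640x3 uint8, blue, green, red), "camera_matrix" (3x3 intrinsics, pixels), "distortion" ([k1, k2, p1, p2, k3] as OpenCV has them; the pictures are not rectified), "T" (4x4, takes a point from camera to world coordinates). Camera axes: x right, y down, z forward; pixel columns grow to the right and rows downward; lengths in m; the calibration is good to about 2 mm. A picture is of the moment at which its call begins. There is no depth.
A pose or a line that the arm cannot do raises r.Unreachable and nothing moves.
- job.finish_job(): hands the job in, once; it reports no verdict.
The state is a dict: "time_s": time; "qpos": joint angles; "qd": joint speeds; "tau": joint torques, N m; "eef_pos": TCP position; "ee_rot": TCP orientation; "contact_force": force on the tool from outside, world axes, zero at the start; "wrist_torque": the same for the moment, N m; "finger_gap": finger opening in m.
Only numpy, scipy, OpenCV 4.12 (cv2) and the standard library are available. Lean on these libraries where they do the work, as an engineer would, in place of code of your own. Each camera call takes 0.05 s, during which the arm holds its last target. There are 200 camera calls.

### The job

Put the two toothed baffle plates on the splined hub of the grey trap body: first the one with the single square tab, its tab pointing to the flanged end of the trap as nearly as the spline allows, then the one with the forked tab on top of it, its tab pointing exactly the opposite way. The spline's angle is not known, so feel for it by turning each plate under light pressure until it drops in; never force a plate down. Slide each fully home and flat, then let go, leaving the other things where they are.

Things in the scene. Friction and masses are not known exactly. Their poses are not given: they have to be found in the camera images.
- station: Steel turntable (220 mm across, 30 mm high, dimpled rim, fixed and locked) carrying a grey cast trap body, a box 110 x 66 mm, its top 80 mm above the work surface. Origin: on the hub's axis, on the work surface; z up. The flanged end (round 58 mm flange, its face 82 mm from the axis, its top 89 mm high) is at its +x side; a plain round 28 mm spigot at its -x side.
- hub_seat (a point): Centre of the flat round seat (48 mm across) on top of the trap body, on the hub's axis, 100 mm above the work surface; axes as the station's. The first plate's underside rests on it, the second lies on the first, 10 mm higher. Stiff steel: more than 60 N between a plate and the hub or trap, or between the two plates, is too much.
- spline_top (a point): On the hub's axis, 27 mm above the seat: the flat tops of its 6 spline teeth, which reach from here down to the seat (60 degrees apart, 6.3 mm wide, tips 19 mm from the axis, core 14 mm radius). The spline's angle is not measured, nor shown by these axes. A tab in line with the flange never fits; the nearest way in is 9 to 30 degrees off, to either side, the next 60 further. The hub does not turn.
- pilot_top (a point): Top of the hub's plain round pilot, on the axis, 42 mm above the seat: 9 mm radius here, widening to 14 mm radius 8 mm lower. A plate slips over it at any angle (radial play 1.2 mm) and stops on the tops of the spline teeth unless its own teeth stand within about 4 degrees of the gaps.
- square_plate: Flat steel toothed plate, 10 mm thick, 0.13 kg, lying flat, the same either way up. Rim about 56 mm across; two parallel flats 58 mm apart at its own +y and -y, 26 mm long: grasp across these. Bore: 6 inward teeth 60 degrees apart, the first at +x, 7.2 mm wide, tips 15.2 mm and gaps 20.5 mm from the centre. Origin: centre of underside, z up. At +x a solid square tab 14 mm wide reaches 44 mm out.
- square_plate_tab (a point): Point on the square tab, 40 mm from the plate's centre along its +x, 5 mm above its underside.
- fork_plate: Flat steel toothed plate, 10 mm thick, 0.13 kg, lying flat, the same either way up. Rim about 56 mm across; two parallel flats 58 mm apart at its own +y and -y, 26 mm long: grasp across these. Bore: 6 inward teeth 60 degrees apart, the first at +x, 7.2 mm wide, tips 15.2 mm and gaps 20.5 mm from the centre. Origin: centre of underside, z up. At +x a two-pronged tab reaches 44 mm out.
- fork_plate_tab (a point): Point between the fork's prongs, 40 mm from the plate's centre along its +x, 5 mm above its underside.
- probe: Bystander: chrome thermometer probe lying flat, 180 mm long, 21 mm thick. Origin under its middle.
- cap_nut: Bystander: brass hexagon cap nut, 30 mm across flats, 30 mm high. Origin under its centre.
- cooler: Bystander: stainless sample cooler housing, a 72 mm cylinder, 106 mm high. Origin under its centre.
- bracket: Bystander: olive-painted iron angle bracket, 90 x 50 mm foot, 67 mm high. Origin under the middle of its foot.
There are look-alikes about, which are no part of the job. What is shaped like the square_plate but green is not meant. Leave any red look-alike of the fork_plate alone.

How it is judged:
On the way, in this order (a step that is already met when the one before it is completed fails the run):
1. the square-tab plate is home on the hub's seat, its tab towards the flanged end, before the fork plate is brought (horizontal distance between square_plate and hub_seat below 0.004 m and z of square_plate in the frame of hub_seat between -0.0025 and 0.0025 m and angle between square_plate's own z axis and vertical below 0.08 rad and x of square_plate_tab in the frame of station above 0.027 m and horizontal distance between fork_plate and hub_seat above 0.06 m), for 0.2 s.
2. the fork-tab plate is home on top of it, its tab the opposite way (horizontal distance between fork_plate and hub_seat below 0.004 m and z of fork_plate in the frame of hub_seat between 0.0075 and 0.0125 m and angle between fork_plate's own z axis and vertical below 0.08 rad and x of fork_plate_tab in the frame of square_plate below -0.034 m), for 0.2 s.
At the end, for the whole second after the job is handed in: Square-tab plate flat on the seat, fork-tab plate flat on it (each within 2.5 mm of its height, 4 mm of the axis, 0.08 rad of level, at rest); square tab within about 45 degrees of the trap's flanged direction, fork tab within about 30 degrees of opposite to it (all of step 2 and horizontal distance between square_plate and hub_seat below 0.004 m and z of square_plate in the frame of hub_seat between -0.0025 and 0.0025 m and angle between square_plate's own z axis and vertical below 0.08 rad and x of square_plate_tab in the frame of station above 0.027 m and linear speed of each of square_plate, fork_plate below 0.02 m/s); the robot touches nothing.
It fails at once if a plate pressed on the hub or trap, or on the other plate, with more than 60 N (contact force between any of square_plate, fork_plate and station above 60 N or contact force between fork_plate and square_plate above 60 N).
It fails at once if a bystander moved more than 30 mm (distance of any of probe, cap_nut, cooler, bracket from where it was at the start of the episode above 0.03 m).
It also fails if it takes over 64 s, if anything falls off the work surface, if the arm or the gripper's body presses on something with over 40 N, if the wrist force passes 120 N, or if a joint passes its speed limit or range.

## Working session

There is one attempt and no reset: what is moved stays moved. The work goes in short steps, each a Python script; the robot and the scene stay as the last script left them, time stands still between calls to the robot, and variables do not carry over. Pictures are saved under pics/ and viewed, about 8 in all and at most 12, crops included, and the job is handed in when it is done.

```bash
ls; mkdir -p pics; python3 - <<'E'
from station import r,jaws,solver,camera,job
import cv2,numpy as np
for n in("top","scene"):
    c=camera(n);cv2.imwrite(f"pics/{n}0.png",c["pixels"]);print(n,c["camera_matrix"].tolist() if hasattr(c["camera_matrix"],'tolist') else c["camera_matrix"],c["distortion"],np.round(c["T"],4).tolist())
s=r.sense();print(s)
E
```

```text
pics
top [[542.0676360151832, 0.0, 325.9288200455875], [0.0, 542.0676360151832, 236.3529900985121], [0.0, 0.0, 1.0]] [-0.02978279  0.          0.          0.          0.        ] [[0.0262, -0.9908, 0.133, 0.4089], [-0.9996, -0.0274, -0.0067, 0.0177], [0.0103, -0.1328, -0.9911, 1.1423], [0.0, 0.0, 0.0, 1.0]]
scene [[460.6557196251527, 0.0, 318.1151266961446], [0.0, 460.6557196251527, 242.48685432093322], [0.0, 0.0, 1.0]] [0.00960142 0.         0.         0.         0.        ] [[-0.8992, 0.3368, -0.2795, 0.8597], [0.4374, 0.6717, -0.5979, 0.6631], [-0.0136, -0.6598, -0.7513, 0.9129], [0.0, 0.0, 0.0, 1.0]]
{'time_s': 0.1, 'qpos': array([-1.22253314,  0.61582775, -0.01262778,  1.42474772,  0.00811423,
        1.1033974 , -0.0404118 ]), 'qd': array([-0.00010084, -0.00403774, -0.00130962, -0.00152924,  0.00019873,
       -0.00105233,  0.00064944]), 'tau': array([ 1.55065973e-03, -4.70384073e+01,  2.60194754e-01, -1.71571290e+01,
        1.00883565e-02,  5.89187155e-03,  9.13803177e-06]), 'eef_pos': array([0.23766857, 0.60424973, 0.23024755]), 'ee_rot': array([ 0.58370334, -0.39859828,  0.58505059,  0.39765013]), 'contact_force': array([ 0.51190348,  0.32644604, -0.16353923]), 'wrist_torque': array([-0.02072281, -0.00658706,  0.02105446]), 'finger_gap': 0.08556786005097514}
```

View pics/top0.png

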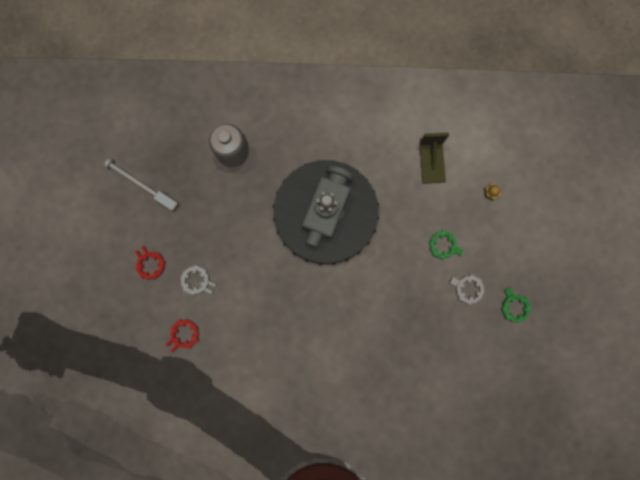

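View pics/scene0.png

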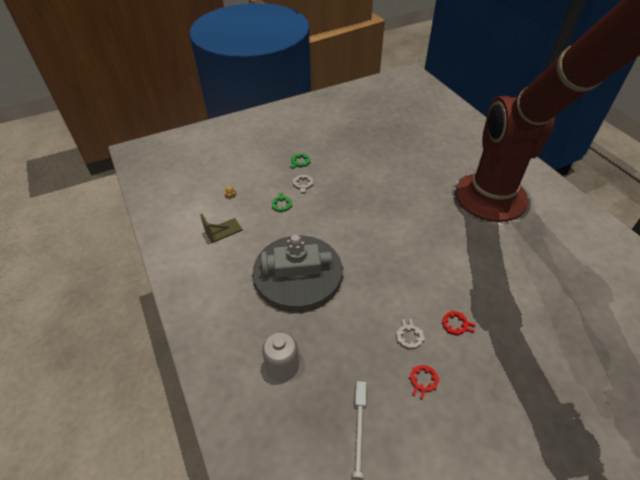

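Top view: the white candidates are at (470,289), with a single tab, and at (195,280), with a fork. The green rings at (443,245) and (516,307) and the red forks at (150,265) and (184,334) are look-alikes. The white pair fits the description. I'll confirm in an enlarged crop and measure by template correlation in both cameras.

```bash
cat > h.py <<'E'
from station import r,jaws,solver,camera,job
import cv2,numpy as np
from scipy.optimize import minimize
def proj(c,P):
    T=np.linalg.inv(c["T"]);rv=cv2.Rodrigues(T[:3,:3])[0]
    return cv2.projectPoints(np.asarray(P,float).reshape(-1,3),rv,T[:3,3],np.array(c["camera_matrix"]),np.array(c["distortion"]))[0].reshape(-1,2)
def ray(c,px,z):
    u=cv2.undistortPoints(np.array([[px]],float),np.array(c["camera_matrix"]),np.array(c["distortion"]))[0,0]
    T=np.array(c["T"]);d=T[:3,:3]@[u[0],u[1],1];return T[:3,3]+d*(z-T[2,3])/d[2]
def samp(img,p): return cv2.remap(img,p[:,0].astype(np.float32).reshape(-1,1),p[:,1].astype(np.float32).reshape(-1,1),cv2.INTER_LINEAR).ravel()
def grid(R,s):
    a=np.arange(-R,R+1e-9,s);X,Y=np.meshgrid(a,a);return X.ravel(),Y.ravel()
def ptmpl(kind):
    X,Y=grid(.05,.001);R=np.hypot(X,Y)
    t=(R<.028)&(R>.0185)
    if kind=="sq": t|=(X>.02)&(X<.044)&(abs(Y)<.007)
    else: t|=(X>.02)&(X<.044)&(abs(Y)<.010)&((abs(Y)>.004)|(X<.03))
    return X,Y,t.astype(float)
def score(cs,tm,z,v):
    X,Y,t=tm;x,y,a=v;P=np.c_[x+X*np.cos(a)-Y*np.sin(a),y+X*np.sin(a)+Y*np.cos(a),np.full(X.size,z)]
    return np.mean([np.corrcoef(samp(g,proj(c,P)),t)[0,1] for c,g in cs])
def fit(cs,tm,z,x0,yaws):
    return max(((lambda m:(-m.fun,m.x))(minimize(lambda v:-score(cs,tm,z,[v[0],v[1],v[2]]),[*x0,a],method="Nelder-Mead",options=dict(initial_simplex=[[x0[0]+i*.006,x0[1]+j*.006,a+k*.4] for i,j,k in((0,0,0),(1,0,0),(0,1,0),(0,0,1))],xatol=1e-4,fatol=1e-5))) for a in yaws),key=lambda q:q[0])
def gray(c): return cv2.GaussianBlur(c["pixels"].astype(np.float32).min(2),(0,0),.5)
E
cat > m.py <<'E'
from h import *
ct,cs=camera("top"),camera("scene");T=(ct,gray(ct));S=(cs,gray(cs))
ya=np.arange(-3,3.2,.8)
for k,px in(("sq",(470,289)),("fork",(195,280))):
    x0=ray(ct,px,.01)[:2]
    for nm,L in(("T",[T]),("S",[S]),("TS",[T,S])): print(k,nm,*[np.round(q,4) for q in fit(L,ptmpl(k),.01,x0,ya)])
X,Y=grid(.125,.003);R=np.hypot(X,Y);k=(R<.125)&(R>.09);disk=(X[k],Y[k],-(R[k]<.11).astype(float))
x0=ray(ct,(326,212),.03)[:2]
for nm,L in(("T",[T]),("S",[S]),("TS",[T,S])): print("disk",nm,*[np.round(q,4) for q in fit(L,disk,.03,x0,[0])])
for px,z in(((326,200),.142),((340,172),.085),((313,240),.06)): print(px,ray(ct,px,z))
for px,z in(((295,240),.142),((266,264),.06),((326,258),.06)): print('s',px,ray(cs,px,z))
def crop(c,x,y,w,h,f): return cv2.resize(c["pixels"][y-h:y+h,x-w:x+w],None,fx=f,fy=f,interpolation=cv2.INTER_CUBIC)
cv2.imwrite("pics/crop.png",np.vstack([np.hstack([crop(ct,470,289,25,25,6),crop(ct,195,280,25,25,6)]),np.hstack([crop(ct,326,205,25,25,6),crop(cs,296,255,25,25,6)])]))
E
python3 m.py
```

```text
sq T 0.8673 [ 0.4578 -0.295   1.1359]
sq S 0.674 [ 0.4573 -0.2965  1.1339]
sq TS 0.7647 [ 0.4578 -0.2956  1.1367]
fork T 0.8649 [ 0.4624  0.2831 -1.9658]
fork S 0.7721 [ 0.4617  0.2802 -1.9678]
fork TS 0.7946 [ 0.4621  0.2815 -1.9699]
disk T 0.8949 [ 0.6096  0.0124 -0.0344]
disk S 0.6522 [ 0.6195  0.0283 -1.2415]
disk TS 0.5909 [ 0.6115  0.0151 -0.3317]
(326, 200) [0.61204386 0.0126717  0.142     ]
(340, 172) [ 0.68146109 -0.01412845  0.085     ]
(313, 240) [0.54602931 0.0362584  0.06      ]
s (295, 240) [0.61603634 0.01979636 0.142     ]
s (266, 264) [ 0.68269351 -0.00992174  0.06      ]
s (326, 258) [0.54722593 0.03730209 0.06      ]
```

View pics/crop.png

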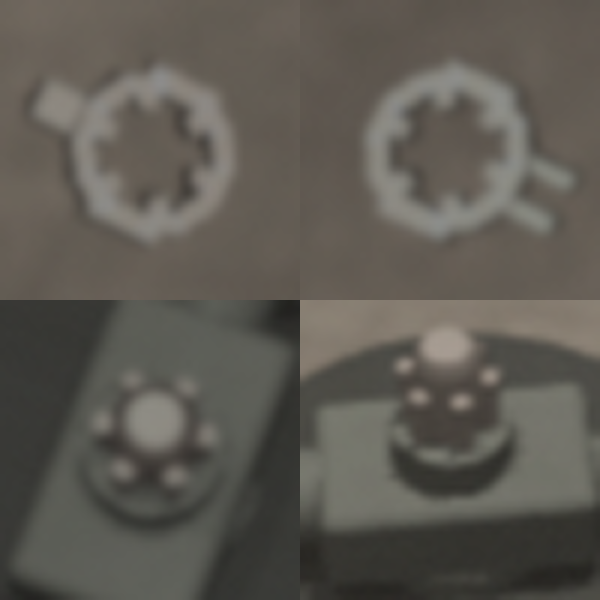

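Crop: the grey square-tab plate is confirmed (top-left) and so is the grey fork (top-right). The spline tooth tops are visible round the pilot at crop (153,418). I'll compute the hub centre, spline angle and IK options, then move above the square plate.

```bash
cat >> h.py <<'E'
from scipy.spatial.transform import Rotation as Ro
def quat(a,flip):  # plate yaw a; tool x down, tool z along +-plate y
    s=-1 if flip else 1; z=s*np.array([-np.sin(a),np.cos(a),0]);x=np.array([0,0,-1.]);y=np.cross(z,x)
    q=Ro.from_matrix(np.c_[x,y,z]).as_quat();return q[[3,0,1,2]]
E
python3 - <<'E'
from h import *
ct,cs=camera("top"),camera("scene")
t=np.array([(132,380),(187,385),(207,435),(175,476),(123,470),(102,422)])
P=np.array([ray(ct,(301-.42+x/6,180-.42+(y-300)/6),.127) for x,y in t])[:,:2]
C=P.mean(0);d=P-C;a=np.degrees(np.arctan2(d[:,1],d[:,0]));print(C,np.hypot(*d.T),a,"mod60",np.degrees(np.angle(np.exp(1j*np.radians(a*6)).mean()))/6)
t=np.array([(405,366),(490,376),(461,401),(419,397)])
P=np.array([ray(cs,(271-.42+(x-300)/6,230-.42+(y-300)/6),.127) for x,y in t])[:,:2];print("scene teeth",P-C)
# box long edge direction, z=.08
for n,c,e in(("top",ct,[((118,300),(12,575))]),):
    for p,q in e:
        A,B=[ray(c,(301+x/6,180+(y-300)/6),.08)[:2] for x,y in(p,q)];print("edge yaw",np.degrees(np.arctan2(*(A-B)[::-1])))
print('pilot',ray(ct,(301-.42+153/6,180-.42+118/6),.142))
for f in(0,1):
  for nm,p,a in(("sq",(.4578,-.2955,.1),1.136),("hub",(.611,.014,.2),-.35),("hub+",(.611,.014,.2),0),("hub-",(.611,.014,.2),-.7),("fork",(.462,.282,.1),-1.968),("hubF",(.611,.014,.2),-.35+np.pi)):
    q=solver.solve_ik(list(p),list(quat(a,f)));print(f,nm,None if q is None else np.round(q,2))
E
```

```text
[0.61335291 0.01197231] [0.01707845 0.01739484 0.01688481 0.01683271 0.01684879 0.01674164] [  26.11174928  -35.22345143  -96.15188341 -155.58881747  145.34108893
   85.02791523] mod60 24.919309213247875
scene teeth [[ 0.01279116 -0.01016157]
 [-0.01401365  0.00894135]
 [ 0.0009598   0.01543216]
 [ 0.01429321  0.00652539]]
edge yaw -19.048862121881204
pilot [0.6134894  0.01255919 0.142     ]
0 sq [-0.09  0.92  1.13  1.89 -0.99  1.03 -2.09]
0 hub [-0.12  0.58  0.11  1.59 -0.07  0.97  1.23]
0 hub+ [-0.07  0.58  0.02  1.58 -0.01  0.97  1.53]
0 hub- [-0.18  0.59  0.19  1.59 -0.13  0.98  0.93]
0 fork [-0.79  0.64  0.32  1.89 -0.31  0.66 -0.69]
0 hubF [-0.51  0.7   0.79  1.6  -0.55  1.08 -1.49]
1 sq [ 0.13  0.71  0.64  1.89 -0.6   0.75  0.68]
1 hub [-0.51  0.7   0.79  1.6  -0.55  1.08 -1.49]
1 hub+ [-0.48  0.68  0.74  1.6  -0.51  1.06 -1.17]
1 hub- [-0.64  0.84  1.13  1.6  -0.79  1.23 -1.62]
1 fork [-0.34  0.64 -0.38  1.88  0.36  0.69  1.81]
1 hubF [-0.12  0.58  0.11  1.59 -0.07  0.97  1.23]
```

```bash
cat >> h.py <<'E'
def st(m=""):
    s=r.sense();print(m,"t%.1f"%s["time_s"],"p",np.round(s["eef_pos"],4),"F",np.round(s["contact_force"],1),"gap %.4f"%s["finger_gap"]);return s
def pick(x,y,a,f):
    q=list(quat(a,f)); jaws.grip(.070,40)
    r.move_pose([x,y,.25],q); r.move_l([x,y,.04],vel=.2); st("above")
    h=r.move_l([x,y,-.02],vel=.03,stop_force=4); s=st("touch %s"%h)
    r.move_l([x,y,s["eef_pos"][2]+.005],vel=.05); jaws.grip(.05,40); st("grip")
E
python3 - <<'E'
from h import *
r.move_l([.238,.604,.28]); pick(.4576,-.2956,1.136,1)
c=camera("scene");x,y=proj(c,[.4576,-.2956,.02])[0].astype(int)
cv2.imwrite("pics/g1.png",cv2.resize(c["pixels"][max(y-50,0):y+40,x-60:x+60],None,fx=5,fy=5,interpolation=cv2.INTER_CUBIC))
E
```

```text
above t5.5 p [ 0.4582 -0.2962  0.0409] F [-0.  -0.1  0.5] gap 0.0699
touch True t7.0 p [ 0.4576 -0.2956 -0.0076] F [-0.5  0.6  4.6] gap 0.0702
grip t7.5 p [ 0.4576 -0.2955 -0.0024] F [ 0.3 -0.1  3.9] gap 0.0566
```

View pics/g1.png

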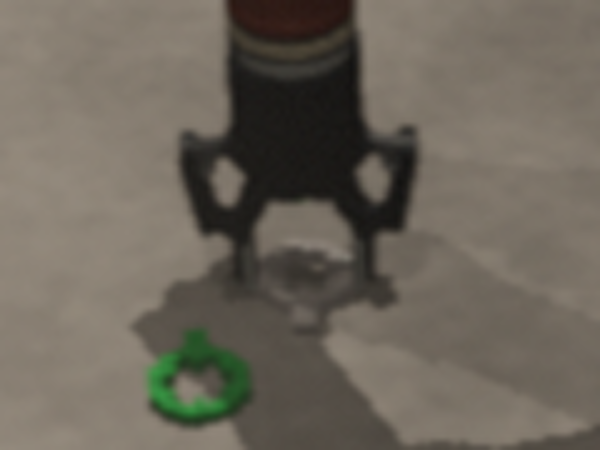

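Grip: pads sit on both sides of the grey plate at (305,285) in the crop, tab towards the camera. The gap of 57 mm fits the flats. Lifting and taking it to the hub.

```bash
python3 - <<'E'
from h import *
r.move_l([.4576,-.2956,.22],vel=.2); st("lift")
q=list(quat(-.087,1)); r.move_pose([.613,.0122,.22],q); s=st("over"); print(np.round(s["qpos"],2))
h=r.move_l([.613,.0122,.150],vel=.15,stop_force=8); st(f"pre {h}")
c=camera("scene");x,y=proj(c,[.613,.012,.14])[0].astype(int)
a=cv2.resize(c["pixels"][max(y-50,0):y+40,x-50:x+50],None,fx=4,fy=4,interpolation=cv2.INTER_CUBIC)
c=camera("top");x,y=proj(c,[.613,.012,.14])[0].astype(int)
b=cv2.resize(c["pixels"][y-45:y+45,x-50:x+50],None,fx=4,fy=4,interpolation=cv2.INTER_CUBIC)
cv2.imwrite("pics/o1.png",np.hstack([a,b]))
h=r.move_l([.613,.0122,.128],vel=.03,stop_force=5); st(f"cone {h}")
E
```

```text
lift t8.8 p [ 0.457  -0.2949  0.2187] F [ 0.5  0.7 -1.8] gap 0.0566
over t10.2 p [0.6126 0.0107 0.2199] F [ 0.5 -0.1 -1.3] gap 0.0564
[-0.61  0.78  1.08  1.57 -0.72  1.23 -1.07]
pre False t10.8 p [0.6135 0.0112 0.1507] F [ 0.3 -0.6 -0.6] gap 0.0562
cone False t11.8 p [0.6129 0.0121 0.128 ] F [-0.   0.1 -1.6] gap 0.0568
```

View pics/o1.png

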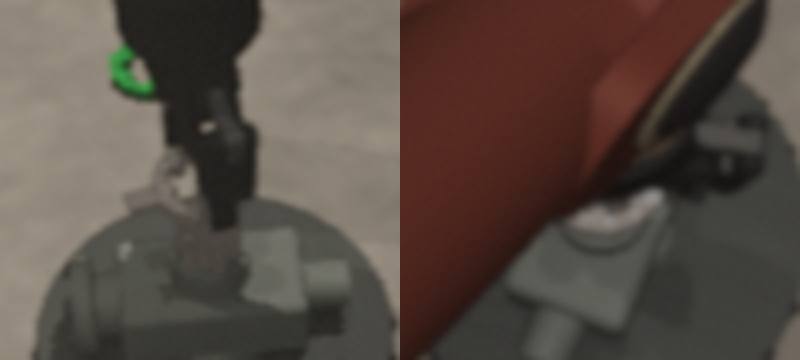

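The plate is level and centred, its tab towards the flange (about (125,205) in the left half, where a flat plate should show it), with no side force past the cone. Now feeling for the spline.

```bash
cat >> h.py <<'E'
def feel(x,y,a0,f,zhome,steps=(0,2,-2,4,-4,6,-6,8,-8,10,-10,13,-13,16,-16)):
    """light press, turn a little, press again; returns yaw offset that dropped in"""
    ztop=zhome+.027
    for d in steps:
        q=list(quat(a0+np.radians(d),f))
        z=r.sense()["eef_pos"][2]
        r.move_l([x,y,ztop+.0025],rot=q,vel=.03)
        h=r.move_l([x,y,ztop-.005],vel=.02,stop_force=5); s=st(f"{d} {h}")
        if not h or s["eef_pos"][2]<ztop-.0035: return d
    return None
E
python3 - <<'E'
from h import *
d=feel(.613,.0122,-.087,1,.0976); print(d)
E
```

```text
0 False t12.6 p [0.6127 0.0122 0.1192] F [-1.4 -1.1 -2.7] gap 0.0569
0
```

```bash
python3 - <<'E'
from h import *
h=r.move_l([.613,.0122,.096],vel=.025,stop_force=6); s=st(f"down {h}")
E
```

```text
down True t13.4 p [0.6128 0.0122 0.0977] F [0.8 0.1 3.9] gap 0.0566
```

Contact came at 97.7 mm against 97.6 predicted, so it is on the seat. Releasing, retreating and checking.

```bash
cat > look.py <<'E'
from h import *
import sys
o=[]
for n in("top","scene"):
    c=camera(n);x,y=proj(c,[.613,.012,.11])[0].astype(int)
    o.append(cv2.resize(c["pixels"][y-35:y+35,x-35:x+35],None,fx=5.6,fy=5.6,interpolation=cv2.INTER_CUBIC))
    if n=="top" or 1:
        z=float(sys.argv[2]);t=ptmpl(sys.argv[3])
        print(n,*[np.round(q,4) for q in fit([(c,gray(c))],t,z,[.613,.012],[float(sys.argv[4])])])
cv2.imwrite(sys.argv[1],np.hstack(o))
E
python3 - <<'E'
from h import *
jaws.grip(.08,40); st("open"); r.move_l([.613,.0122,.16],vel=.1); r.move_l([.613,.0122,.25],vel=.25)
r.move_pose([.462,.282,.25],list(quat(-1.968,1))); s=st("fork"); print(np.round(s["qpos"],2))
E
python3 look.py pics/s1.png .11 sq -.087
```

```text
open t13.8 p [0.6113 0.0118 0.0963] F [0.2 0.4 0.4] gap 0.0799
fork t17.3 p [0.4622 0.2812 0.2492] F [ 0.2  0.1 -0.1] gap 0.0804
[ 0.09  0.66 -1.15  1.69  0.64  1.22  1.53]
top 0.6974 [ 0.6133  0.0133 -0.0847]
scene 0.5197 [ 0.6129  0.0126 -0.0579]
```

View pics/s1.png

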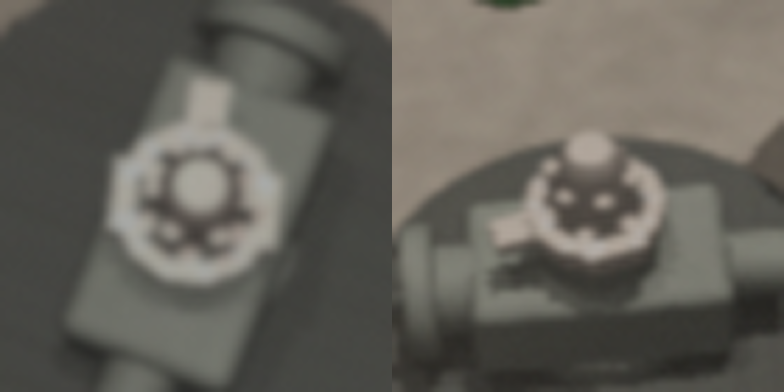

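Square plate is home and flat: tab at (208,100), flange at (270,40), fitted yaw about -5°, roughly 15° off the flange. Now the fork plate, held slightly higher so the fingertips clear the first plate.

```bash
sed -i 's/+.005\],vel=.05/+.0065],vel=.05/' h.py; python3 - <<'E'
from h import *
pick(.462,.2815,-1.968,1)
r.move_l([.462,.2815,.22],vel=.2); st("lift")
q=list(quat(np.pi-.087,1)); r.move_pose([.613,.0122,.22],q); s=st("over"); print(np.round(s["qpos"],2))
h=r.move_l([.613,.0122,.150],vel=.15,stop_force=8); st(f"pre {h}")
c=camera("scene");x,y=proj(c,[.613,.012,.14])[0].astype(int)
a=cv2.resize(c["pixels"][max(y-50,0):y+40,x-50:x+50],None,fx=4,fy=4,interpolation=cv2.INTER_CUBIC)
c=camera("top");x,y=proj(c,[.613,.012,.14])[0].astype(int)
b=cv2.resize(c["pixels"][y-45:y+45,x-50:x+50],None,fx=4,fy=4,interpolation=cv2.INTER_CUBIC)
cv2.imwrite("pics/o2.png",np.hstack([a,b]))
E
```

```text
above t19.1 p [0.4624 0.2823 0.041 ] F [ 0.3 -0.7 -0.2] gap 0.0702
touch True t20.6 p [ 0.4619  0.2814 -0.0076] F [ 0.  -0.6  5. ] gap 0.0701
grip t21.1 p [ 0.462   0.2815 -0.0008] F [-0.7 -1.   4. ] gap 0.0568
lift t22.4 p [0.4616 0.2807 0.2187] F [ 0.1  0.  -1.5] gap 0.0568
over t23.6 p [0.6122 0.015  0.2201] F [-0.   1.5 -1.3] gap 0.0566
[ 0.4   0.69 -0.82  1.54  0.53  1.15  0.97]
pre False t24.2 p [0.6134 0.0134 0.1507] F [-0.4  0.4 -0.1] gap 0.0566
```

View pics/o2.png

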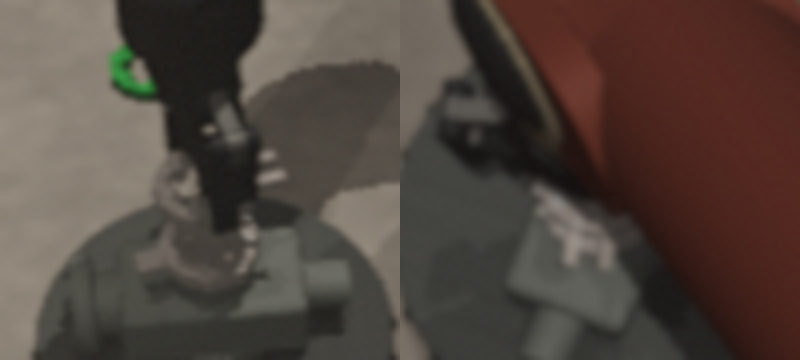

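Fork prongs at (275,165) point away from the flange, with the plate level. Feeling it in and sliding home.

```bash
python3 - <<'E'
from h import *
h=r.move_l([.613,.0122,.1295],vel=.03,stop_force=5); st(f"cone {h}")
if not h:
    d=feel(.613,.0122,np.pi-.087,1,.0992); print(d)
    if d is not None:
        h=r.move_l([.613,.0122,.107],vel=.02,stop_force=5); st(f"down {h}")
E
```

```text
cone False t25.1 p [0.613  0.0122 0.1295] F [-0.9 -0.9 -1.2] gap 0.0566
0 False t25.9 p [0.6129 0.0122 0.121 ] F [-0.2 -0.3 -1. ] gap 0.0565
0
down True t26.5 p [0.6129 0.0122 0.1092] F [-0.8 -0.6  5. ] gap 0.0566
```

Contact at 109.2 mm, exactly as predicted. Releasing and retreating.

```bash
python3 - <<'E'
from h import *
jaws.grip(.08,40); st("open"); r.move_l([.613,.0122,.17],vel=.1); r.move_l([.613,.0122,.25],vel=.25)
r.move_pose([.40,.35,.28],list(quat(-1.968,1))); r.hold(.3); st("clear")
E
python3 look.py pics/s2.png .12 fork 3.05
```

```text
open t26.8 p [0.6117 0.0113 0.1077] F [ 0.4 -0.7 -0.2] gap 0.0799
clear t29.9 p [0.4006 0.3495 0.2799] F [0.  0.2 0.6] gap 0.0802
top 0.6686 [0.6139 0.0132 3.0623]
scene 0.5408 [0.613  0.0133 3.4901]
```

View pics/s2.png

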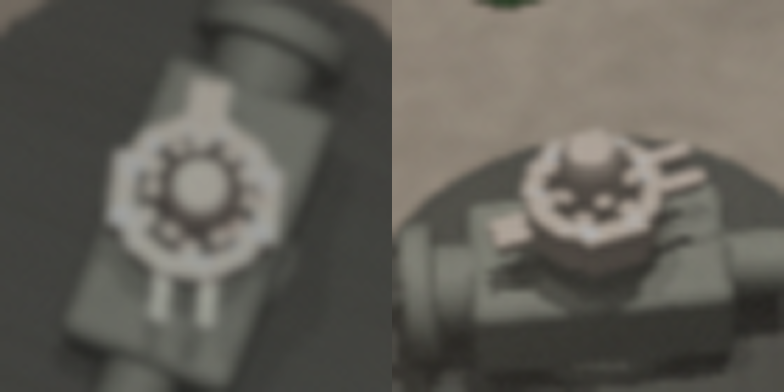

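Both plates are stacked flat: square tab at (208,100) towards the flange, fork prongs at (160–205,300) opposite, robot clear.

```bash
python3 -c "
from station import job
print(job.finish_job())"
```

```text
the job is handed in; nothing more can be done
None
```

Both plates are on the hub, and I handed the job in at about 30 s of robot time. No verdict is reported.

- **Square-tab plate:** it went on first. It dropped into the spline at the first angle I tried, because the tooth angle was readable in the top camera image. It reached the seat at a TCP height of 97.7 mm, against 97.6 mm expected. Its tab sits about 15° off the flange.
- **Fork plate:** it went on top, also at the first angle tried. It reached home at 109.2 mm, exactly as expected, with its tab about 180° from the square tab.
- **Forces:** every descent was set to stop on a 5 to 8 N change in force, and the readings I printed stayed at about 5 N or less.
- **Last checks:** the final pictures show both plates flat, the tabs opposed and the gripper clear. The top camera fit puts the fork plate within about 1–2 mm of the axis at 3.06 rad. I did not check the bystanders' positions at the end.
- **One disagreement:** the yaw fit from the scene camera gave 3.49 rad for the fork plate. I discounted it because the match was poor (0.54), with the background stacked plates and hub confusing the template. The picture itself and the spline fit agree with the top camera.

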